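Back the feed roller off one notch

ROBOT

A 7-joint arm with a two-finger parallel gripper is mounted at the origin on a cart in front of the work surface, level with it; the furniture and walls round the work are solid. World frame = base frame: x ahead of the robot, y to its left, z up, the work surface at z = 0. Lengths are in m, angles in rad, forces in N, time in s.
With the tool pointing down it reaches from about 0.425 to 0.925 m from the base axis. Payload 6.8 kg.
Tool frame: the origin (TCP) lies on the mounting face of the last link; the fingertips stand 173 mm ahead of it and the grasp point (between the pads) lies 155 mm ahead of it; z points along the fingers, y is the line along which they close (so a half turn about z gives the same grasp; the last joint's range is limited). The gripper opens to 85 mm and grips with 20 to 120 N. Pads are 22 mm wide; open, the fingers measure 114 mm over their backs; the gripper's body (76 mm by 85 mm) begins 54 mm behind the grasp point. The pads swing forward as they close: fully open they stand 13 mm farther back than shut.
Start: joints at [-1.226, 0.477, 0.022, 1.555, -0.011, 1.109, -0.083], TCP at [0.295, 0.607, 0.405] pointing down, gripper open.
Joint ranges: [-2.96, 2.96], [-0.34, 2.1], [-1.41, 1.46], [0.24, 2.44], [-1.37, 4.51], [0.17, 1.92], [-2.96, 2.96]. Speed limits (rad/s): [2.39, 2.39, 3.14, 3.14, 3.14, 3.14, 3.14].

INTERFACE

Orientations are given as a unit quaternion [w, x, y, z].
In Python, from station import bot gives the robot as it stands. The module is installed in compiled form; this text tells all that it offers.
- The arm moves only by the shell command python3 -m pendant 'ROWS' [FORCE]. ROWS is JSON, a list of rows, each a list of 5 numbers: the finger opening in m, from 0 to 0.0854, then the shift along the tool's x, y, z in m, then the turn about the tool's z in degrees. In form: [[jaw, x, y, z, yaw], ...]. A call has 1 to 12 rows; each row shifts and turns the commanded pose from where the row before left it, along the tool's axes as they then stand; what a row does not reach is not made up. A row lasts 1/12 s, in which the tool goes at most 41.7 mm and 7.16 degrees, less where a joint would pass 70% of its speed; a pose out of reach is approached as far as the arm can. A call with a gripper value outside its range is refused whole. The fingers move at their own pace and stop on an object; FORCE is the grip in N (left out, the last holds). Time passes only in rows, so rows that do not move let the fingers close. It gives the time, the measured TCP pose, the force, the opening and the grip force at its end, in the units of the state.
- bot.get_obs(): the state, without advancing time (a new reading comes with each control period).
- bot.read_camera(name): name is "side" or "top" or "wrist"; returns (picture, depth): 420x560x3 uint8, blue, green, red; 420x560 float32, m along the optical axis (not along the pixel's ray), 0 where there is no reading.
- bot.camera_model(name): a dict with "intrinsics" (3x3 intrinsics, pixels), "R" (3x3) and "t" (3): a world point X has camera coordinates R X + t. Camera axes: x right, y down, z forward; pixel columns grow to the right and rows downward; lengths in m; the calibration is good to about 2 mm. The wrist camera is an equidistant fisheye: a pixel r from the principal point sees the ray r / f radians off the axis. A picture is of the moment at which its call begins: read the wrist's pose just before it. camera_model takes no time and is no camera call; for the wrist camera it gives the pose at the moment of the call.
- bot.hand_in(): hands the job in; it is judged then, once.
Trained networks look in the newest picture that a camera, given by its name, has taken for a name from the list of things; names that differ only in an ending like _2 or _b are one class to them, and where a whole thing is asked for, a point or a joint stands for the part that bears it (a point fixed in the world has none). Each returns a list of dicts, best first, with "score" (0 to 1); they miss things now and then, are a little off and sometimes report something else, mostly with a low value. They report only what shows in the picture. A call takes as long as a camera call.
- bot.boxes_of(name, camera): "at" ([column, row] in pixels, amid what is visible of it).
- bot.trace(name, camera): "mask" (420x560 bool, what is visible of it) and "at" ([column, row] in pixels, amid what is visible of it).
- bot.pinpoint(name, camera): "at" ([column, row] in pixels: a listed point, or the origin of a listed thing).
The state is a dict: "t": time; "q": joint angles; "joint_vel": joint speeds; "joint_torque": joint torques, N m; "eef_pos": TCP position; "tool_rot": TCP orientation; "contact_force": force on the tool from outside, world axes, zero at the start; "torque": the same for the moment, N m; "gripper_width": opening from 0.0 (shut) to 1.0 (fully open); "grasp_force": force on a finger pad.
Only numpy, scipy, OpenCV 4.12 (cv2) and the standard library are available. Lean on these libraries where they do the work, as an engineer would, in place of code of your own. Each camera call takes 0.05 s, during which the arm holds its last target. There are 200 camera calls.

TASK

The feed roller on the bench has been advanced one notch too far. With a fingertip, push the pawl's ball knob over so that the pawl lifts out of the ratchet wheel and stays up, then push the upper spoke to turn the wheel backward by one notch (an eighth of a turn, half the angle between two spokes), and push the knob back so that the pawl drops fully into the next gap. Only pushing is needed: do not pick up or shift the loose things round the unit.

Things in the scene. Friction and masses are not known exactly. Their poses are not given: they have to be found in the camera images.
- feed_unit: Feed unit screwed to the bench: dark base plate 160 x 150 x 10 mm, two upright aluminium cheeks (within 26 mm of y = 0, up to 160 mm high), rubber roller between. Origin: centre of the base's underside. z up, y along the roller shaft, x = 'backward', the way the wheel's top moves when backed off. On the +y side the ratchet wheel and pawl, on the -y side a hub with four spokes.
- wheel_axis (a point): Point on the shaft at the centre of the four-spoke hub: unit x = 0, y = -55 mm, 85 mm above the bench; turns with the wheel. On the same shaft, at y = +45 mm, is the steel ratchet wheel: 8 teeth, tip radius 52 mm, 12 mm thick.
- pawl_pivot (a point): The pawl's pivot, parallel to the unit's y, at unit x = +55, y = +45, z = 147 mm. From it the pawl's steel arm (11 mm thick) runs to -x, level when down (top at z = 153 mm), and its nose stands in a gap of the ratchet at x = 0; a short stem stands up from it with the ball knob.
- pawl_knob (a point): Centre of the pawl's black ball knob (diameter 22 mm), 45 mm from the pivot, at unit y = +45 mm. Pawl down: it leans 0.44 rad from upright to the unit's -x (x = +36, z = 188 mm). Pawl up: 0.61 rad to +x (x = +81, z = 184 mm). Push it to +x to lift the pawl, to -x to drop it.
- pawl (a joint): Angle of the pawl, rad: 0 = fully down in a gap, 1.05 = up on its stop. The ball is heavy and throws over: moved past about 0.7 rad it falls on to the stop and stays up; below about 0.55 it falls back down. Pushing the knob takes 0.5 to 1.5 N.
- feed_wheel (a joint): Angle of wheel, ratchet and spokes, rad; grows as it turns backward (top to the unit's +x). One notch is pi/4 = 0.785. Starts at -0.32 to -0.12 with the pawl in a gap; at 0 a tooth meets the pawl and stops it. The pawl drops fully into the next gap when this is about 0.40 to 0.73, best near 0.57. Light friction (about 1 N at the spoke) keeps the wheel where it is left.
- spoke_end (a point): Centre of the black ball (diameter 18 mm) on the end of the upper spoke, 78 mm from the shaft, at unit y = -55 mm. The spoke is a straight steel rod 10 mm thick towards the shaft; it leans from upright by (feed_wheel - 0.25) rad, positive to the unit's +x, so at the start it leans to -x. The other three spokes follow every 90 degrees.
- tape_clear: Bystander: roll of packing tape, 72 mm across, 18 mm high, lying flat beside the unit on its +y side; origin at the centre of its underside.
- weight_0: Bystander: calibration weight, 32 mm across, 34 mm high, standing beside the unit on its -y side; origin at the centre of its underside.
- spare_knob_0: Bystander: black star knob, 32 mm across, 20 mm high, lying beside the unit on its -y side, farther along +x; origin at the centre of its underside.

How it is judged:
By the outcome, as a careful person would: the job done as asked, in the order asked, and still so for the second after the job is handed in, with the robot touching nothing.
It also fails if it takes over 51 s, if anything falls off the work surface, if the arm or the gripper's body presses on something with over 40 N, if the wrist force passes 120 N, or if a joint passes its speed limit or range.

## Working session

There is one attempt and no reset: what is moved stays moved. The work goes in short steps, Python scripts to look and compute and a shell command to move; the robot and the scene stay as the last step left them, time stands still between calls to the robot, and variables do not carry over. Pictures are saved under pics/ and viewed, at most 10 in all, crops included, and the job is handed in when it is done.

```bash
mkdir -p pics
cat > h.py <<'E'
import numpy as np, cv2
from station import bot
def px2w(cam,at,depth,m=None):
    m=m or bot.camera_model(cam);K=np.array(m["intrinsics"]);R=np.array(m["R"]);t=np.array(m["t"])
    c=np.array([(at[0]-K[0,2])/K[0,0],(at[1]-K[1,2])/K[1,1],1])*depth
    return R.T@(c-t)
def ray(cam,at):
    m=bot.camera_model(cam);K=np.array(m["intrinsics"]);R=np.array(m["R"]);t=np.array(m["t"])
    d=R.T@np.array([(at[0]-K[0,2])/K[0,0],(at[1]-K[1,2])/K[1,1],1]);return -R.T@t,d
def w2px(cam,X):
    m=bot.camera_model(cam);c=np.array(m["R"])@X+np.array(m["t"]);p=np.array(m["intrinsics"])@c;return p[:2]/p[2]
E
python3 - <<'E'
from h import *
np.set_printoptions(precision=4,suppress=True)
o=bot.get_obs();print(o["t"],o["eef_pos"],o["tool_rot"],o["gripper_width"])
for cam in("side","top"):
    im,d=bot.read_camera(cam);cv2.imwrite(f"pics/{cam}0.png",im)
    C,_=ray(cam,(0,0));print(cam,C)
    for n in("feed_unit","wheel_axis","pawl_pivot","pawl_knob","spoke_end","tape_clear","weight_0","spare_knob_0"):
        for r in bot.pinpoint(n,cam)[:2]:
            a=r["at"];dd=d[int(a[1]),int(a[0])]
            print(n,round(r["score"],2),np.round(a,1),px2w(cam,a,dd),ray(cam,a)[1])
E
```

```text
0.0 [0.2952 0.6067 0.4037] [-0.0001  0.2245  0.9745 -0.0009] 1.0032269633421025
side [ 0.1618 -0.7339  0.5457]
feed_unit 0.59 [298.3 299.2] [ 0.5211 -0.1123  0.0174] [ 0.4104  0.7102 -0.6035]
wheel_axis 0.77 [309.7 277.4] [ 0.5183 -0.1549  0.0896] [ 0.4407  0.7156 -0.5638]
pawl_pivot 0.96 [321.8 210.6] [ 0.598  -0.0654  0.1548] [ 0.4924  0.7546 -0.4412]
pawl_knob 0.65 [313.3 194.4] [ 0.58   -0.0646  0.1908] [ 0.4844  0.7752 -0.411 ]
spoke_end 0.62 [289.1 241.5] [ 0.4883 -0.1406  0.1593] [ 0.4198  0.763  -0.4969]
tape_clear 0.62 [261.1 260. ] [ 0.5342  0.0661 -0.0006] [ 0.3612  0.7762 -0.53  ]
weight_0 0.67 [303.1 352. ] [ 0.4624 -0.228   0.0127] [ 0.3953  0.6653 -0.7009]
spare_knob_0 0.68 [349.3 333.9] [ 0.5498 -0.2281  0.0119] [ 0.4864  0.6341 -0.6692]
top [0.3927 0.0083 0.9794]
feed_unit 0.72 [319.4 243.6] [ 0.518  -0.0793  0.1102] [ 0.1433 -0.1002 -0.9938]
wheel_axis 0.71 [347.3 247.2] [ 0.5159 -0.1402  0.1088] [ 0.1409 -0.1699 -0.9953]
pawl_pivot 0.68 [311.9 199.6] [ 0.6434 -0.0644 -0.0031] [ 0.2477 -0.0719 -0.9706]
pawl_knob 0.69 [314.2 209.2] [ 0.5726 -0.0554  0.1993] [ 0.225  -0.0797 -0.9756]
spoke_end 0.82 [348.1 252.4] [ 0.4986 -0.1343  0.1567] [ 0.1285 -0.173  -0.9981]
tape_clear 0.69 [255.8 237.5] [0.5343 0.0657 0.0023] [ 0.1436  0.0582 -0.9915]
weight_0 0.49 [366.3 272.7] [ 0.4718 -0.2021  0.0253] [ 0.0837 -0.2224 -1.0086]
spare_knob_0 0.65 [347.4 247.8] [ 0.5147 -0.1406  0.1085] [ 0.1394 -0.1702 -0.9957]
spare_knob_0 0.49 [372.6 236.5] [ 0.561  -0.2162  0.0133] [ 0.1724 -0.2299 -0.9893]
```

Run:
```python
import cv2
a=cv2.imread("pics/side0.png")[140:400,190:430];b=cv2.imread("pics/top0.png")[140:330,220:420]
a=cv2.resize(a,(400,433));b=cv2.resize(b,(400,380));b=cv2.copyMakeBorder(b,0,53,0,0,cv2.BORDER_CONSTANT)
cv2.imwrite("pics/v1.png",cv2.hconcat([a,b]))
from h import *
# fit unit pose (x,y,yaw), wheel angle by reprojection
from scipy.optimize import least_squares
obs=[("side",(309.7,277.4),'ax'),("side",(321.8,210.6),'pv'),("side",(313.3,194.4),'kn'),("side",(289.1,241.5),'sp'),("side",(298.3,299.2),'o'),
("top",(347.3,247.2),'ax'),("top",(314.2,209.2),'kn'),("top",(348.1,252.4),'sp'),("top",(319.4,243.6),'o'),("top",(311.9,199.6),'pv')]
ms={c:bot.camera_model(c) for c in("side","top")}
def pts(p):
    l=p[3]-.25
    P=dict(ax=(0,-.055,.085),pv=(.055,.045,.147),kn=(.036,.045,.188),sp=(.078*np.sin(l),-.055,.085+.078*np.cos(l)),o=(0,0,0))
    c,s=np.cos(p[2]),np.sin(p[2])
    return {k:np.array([p[0]+c*v[0]-s*v[1],p[1]+s*v[0]+c*v[1],v[2]]) for k,v in P.items()}
def f(p):
    P=pts(p);return np.concatenate([w2px(c,P[k])-a for c,a,k in obs])
r=least_squares(f,[.52,-.1,0,-.2],loss="soft_l1");print(r.x,np.round(f(r.x).reshape(-1,2),1));print(pts(r.x))
```

```text
[ 0.53582058 -0.09049771 -0.25266115 -0.16210024] [[-1.6 -1.6]
 [-0.4  2.6]
 [-1.7 -0.5]
 [ 0.5 -0.3]
 [ 1.  -0.8]
 [-0.2 -1.3]
 [ 0.1 -3.2]
 [ 0.6  3.4]
 [ 0.1 -0.8]
 [ 3.3  2.5]]
{'ax': array([ 0.52207159, -0.14375149,  0.085     ]), 'pv': array([ 0.60032353, -0.06067541,  0.147     ]), 'kn': array([ 0.58192677, -0.05592576,  0.188     ]), 'sp': array([ 0.4918218 , -0.13594164,  0.15646997]), 'o': array([ 0.53582058, -0.09049771,  0.        ])}
```

View pics/v1.png

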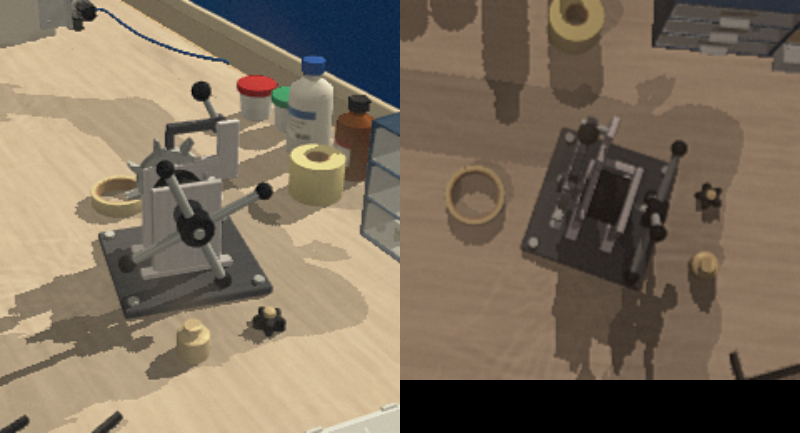

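The side crop shows the four-spoke hub in front, the upper spoke ball near full-image px (289,241), and the knob at (313,194). The top crop shows the base turned clockwise. Both match the fit: unit yaw is −0.253 rad and the wheel is at about −0.16. I'll align the tool with the unit (tool x = −unit x, tool y = unit y) and go to the −x side of the knob.

```bash
python3 -m pendant '[[0,0,0,0,-5.75],[0,0,0,0,-5.75],[0,-0.0222,-0.0317,0,0],[0,-0.0222,-0.0317,0,0],[0,-0.0222,-0.0317,0,0],[0,-0.0222,-0.0317,0,0],[0,-0.0222,-0.0317,0,0],[0,-0.0222,-0.0317,0,0],[0,-0.0222,-0.0317,0,0],[0,-0.0222,-0.0317,0,0],[0,-0.0222,-0.0317,0,0],[0,-0.0222,-0.0317,0,0]]' && python3 -m pendant '[[0,-0.0222,-0.0317,0,0],[0,-0.0222,-0.0317,0,0],[0,-0.0222,-0.0317,0,0],[0,-0.0222,-0.0317,0,0],[0,-0.0222,-0.0317,0,0],[0,-0.0222,-0.0317,0,0],[0,-0.0222,-0.0317,0,0],[0,-0.0222,-0.0317,0,0],[0,0,0,0,0],[0,0,0,0,0]]'
cat >> h.py <<'E'
U=(.5358,-.0905,-.2527)
def unit(p):
    c,s=np.cos(U[2]),np.sin(U[2]);dx,dy=p[0]-U[0],p[1]-U[1];return np.array([c*dx+s*dy,-s*dx+c*dy,p[2]])
def where():
    from scipy.spatial.transform import Rotation as Ro
    o=bot.get_obs();R=Ro.from_quat(np.roll(o["tool_rot"],-1)).as_matrix()
    tip=np.array(o["eef_pos"])+.173*R[:,2]
    print("t",round(o["t"],2),"tip unit mm",np.round(unit(tip)*1e3,1),"toolx yaw err deg",round(np.degrees(np.arctan2(-R[1,0],-R[0,0])-U[2]),2),"F",np.round(o["contact_force"],1),"w",round(o["gripper_width"],2))
def meas():
    for cam in("side","top"):
        im,d=bot.read_camera(cam);cv2.imwrite(f"pics/{cam}_{bot.get_obs()['t']:.1f}.png",im)
        for n,y in(("pawl_knob",.045),("spoke_end",-.055)):
            for r in bot.pinpoint(n,cam)[:1]:
                C,D=ray(cam,r["at"]);nn=np.array([-np.sin(U[2]),np.cos(U[2]),0])
                a=r["at"];dd=d[int(a[1]),int(a[0])]
                P=C+D/np.linalg.norm(D)*(dd*np.linalg.norm(D)/1+.0)
                k=(.011 if y>0 else .009)
                s=px2w(cam,a,dd);s=s+k*D/np.linalg.norm(D)
                t=(y-unit(C)[1])/(D@nn)
                print(cam,n,round(r["score"],2),np.round(a,1),"depth->unit",np.round(unit(s)*1e3,1),"plane->unit",np.round(unit(C+t*D)*1e3,1) if cam=="side" else "")
E
python3 -c "
from h import *
where();meas()"
```

```text
t: 1.9
eef_pos: [0.4315, 0.2427, 0.4051]
tool_rot: [0.0, 0.126, 0.992, 0.0]
contact_force: [1.2, 0.7, 1.4]
gripper_width: -0.001
grasp_force: 0.0
t: 2.73
eef_pos: [0.5402, -0.0479, 0.4048]
tool_rot: [0.0, 0.128, 0.992, -0.0]
contact_force: [-0.6, 0.9, 0.1]
gripper_width: 0.002
grasp_force: 0.0
t 2.73 tip unit mm [ -6.3  42.2 231.8] toolx yaw err deg -0.27 F [-0.6  0.9  0.1] w 0.0
side pawl_knob 0.73 [311.5 195.9] depth->unit [ 35.6  44.1 184.5] plane->unit [ 35.8  45.  184.1]
side spoke_end 0.6 [285.9 237.9] depth->unit [-12.2  46.3 105. ] plane->unit [-37.3 -55.  163.5]
```

```bash
python3 -m pendant '[[0,0,0.003,0.023,0],[0,0,0,0.023,0],[0,0,0,0,0],[0,-0.01,0,0,0],[0,-0.008,0,0,0],[0,-0.006,0,0,0],[0,-0.006,0,0,0],[0,-0.006,0,0,0],[0,0,0,0,0]]'; python3 -c "
from h import *
where();meas()"
```

```text
t: 3.78
eef_pos: [0.577, -0.0517, 0.3593]
tool_rot: [0.001, 0.126, 0.992, -0.0]
contact_force: [0.1, -0.5, 0.6]
gripper_width: 0.0
grasp_force: 0.0
t 3.78 tip unit mm [ 30.5  47.9 186.3] toolx yaw err deg 0.01 F [ 0.1 -0.5  0.6] w 0.0
side pawl_knob 0.81 [321.2 192.1] depth->unit [ 52.7  41.4 191. ] plane->unit [ 53.9  45.  189.3]
side spoke_end 0.66 [290.1 238.9] depth->unit [-29.  -49.6 157.5] plane->unit [-30.4 -55.  160.6]
```

```bash
python3 -m pendant '[[0,-0.006,0,0,0],[0,-0.006,0,0,0],[0,-0.006,0,0,0],[0,-0.006,0,0,0],[0,-0.004,0,0,0],[0,0,0,0,0],[0,0,0,0,0]]'; python3 -c "
from h import *
where();meas()
cv2.imwrite('pics/v2.png',cv2.resize(bot.read_camera('side')[0][140:400,190:430],None,fx=2,fy=2))"
```

```text
t: 4.67
eef_pos: [0.6029, -0.0584, 0.3585]
tool_rot: [-0.0, 0.126, 0.992, -0.0]
contact_force: [0.3, 0.1, 0.0]
gripper_width: 0.001
grasp_force: 0.0
t 4.67 tip unit mm [ 56.9  47.8 185.5] toolx yaw err deg 0.02 F [0.3 0.1 0. ] w 0.0
side pawl_knob 0.92 [336.9 191.3] depth->unit [ 84.   45.9 186.7] plane->unit [ 83.6  45.  187.2]
side spoke_end 0.87 [289.3 239.1] depth->unit [-31.  -52.4 158.9] plane->unit [-31.7 -55.  160.4]
```

View pics/v2.png

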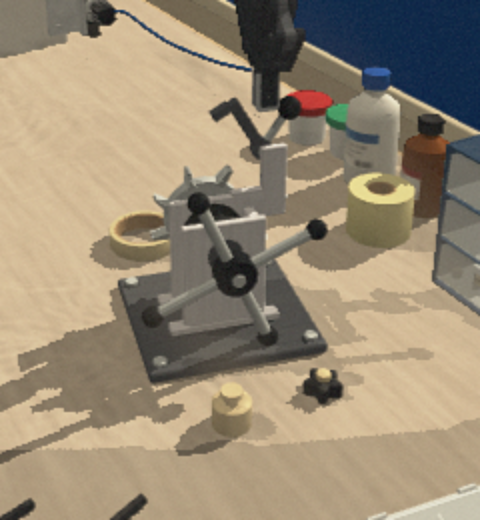

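Pawl is up on its stop: the knob sits at crop px (290,107) and the arm is raised. Next I retract and move behind the spoke.

```bash
python3 -m pendant '[[0,0,0,0.0,0],[0,0,0,-0.025,0],[0,0,0,-0.025,0],[0,0.0254,-0.0206,0,0],[0,0.0254,-0.0206,0,0],[0,0.0254,-0.0206,0,0],[0,0.0254,-0.0206,0,0],[0,0.0254,-0.0206,0,0],[0,0,0,0,0],[0,0,0,0.04,0],[0,0,0,0.04,0],[0,0,0,0,0]]'; python3 -c "
from h import *
where()
meas()"
```

```text
t: 6.02
eef_pos: [0.4514, -0.1255, 0.3236]
tool_rot: [-0.005, 0.126, 0.992, -0.0]
contact_force: [-1.6, 0.9, -0.4]
gripper_width: -0.0
grasp_force: 0.0
t 6.02 tip unit mm [-74.7 -55.3 150.6] toolx yaw err deg 0.05 F [-1.6  0.9 -0.4] w -0.0
side pawl_knob 0.68 [335.1 194.8] depth->unit [ 80.1  44.1 181.1] plane->unit [ 80.4  45.  180.7]
side spoke_end 0.79 [289.4 240.8] depth->unit [-31.4 -54.4 157. ] plane->unit [-31.6 -55.  157.3]
top pawl_knob 0.66 [321.6 189.2] depth->unit [ 75.6  42.  183.4] plane->unit 
top spoke_end 0.63 [347.7 254.5] depth->unit [-81.5  -8.5 477. ] plane->unit
```

```bash
python3 -m pendant '[[0,-0.008,0,0,0],[0,-0.008,0,0,0],[0,-0.006,0,0,0],[0,-0.006,0,0,0],[0,-0.006,0,0,0],[0,-0.006,0,0,0],[0,-0.006,0,0,0],[0,-0.006,0,0,0],[0,-0.005,0,0,0],[0,-0.004,0,0,0],[0,-0.003,0,0,0],[0,0,0,0,0]]'; python3 -c "
from h import *
where()
meas()"
```

```text
t: 7.32
eef_pos: [0.5165, -0.1424, 0.3286]
tool_rot: [0.0, 0.126, 0.992, -0.0]
contact_force: [0.1, -0.5, -0.2]
gripper_width: 0.003
grasp_force: 0.0
t 7.32 tip unit mm [ -5.6 -55.1 155.6] toolx yaw err deg 0.04 F [ 0.1 -0.5 -0.2] w 0.0
side pawl_knob 0.61 [332.5 192.6] depth->unit [ 76.2  47.6 184.4] plane->unit [ 75.3  45.  185.6]
side spoke_end 0.84 [314.7 233. ] depth->unit [ 11.8 -51.5 163.2] plane->unit [ 10.7 -55.  165.2]
top pawl_knob 0.71 [319.6 187.8] depth->unit [ 76.8  46.7 184.1] plane->unit 
top spoke_end 0.68 [355.1 233.5] depth->unit [-50.3 -11.1 464. ] plane->unit
```

```bash
python3 -m pendant '[[0,-0.004,0,0,0],[0,-0.004,0,0,0],[0,-0.002,0,0,0],[0,-0.001,0,0,0],[0,0,0,0,0],[0,0.02,0,0,0],[0,0.03,0,0,0],[0,0.02,0,-0.02,0],[0,0,0,-0.03,0],[0,0,0,-0.03,0],[0,0,0,0,0]]'; python3 -c "
from h import *
where()
meas()
cv2.imwrite('pics/v3.png',cv2.resize(bot.read_camera('side')[0][140:400,190:430],None,fx=2,fy=2))"
```

```text
t: 8.53
eef_pos: [0.4602, -0.1284, 0.4141]
tool_rot: [0.005, 0.126, 0.992, 0.0]
contact_force: [0.8, -0.1, -0.0]
gripper_width: -0.001
grasp_force: 0.0
t 8.53 tip unit mm [-62.  -55.2 241.1] toolx yaw err deg 0.0 F [ 0.8 -0.1 -0. ] w -0.0
side pawl_knob 0.37 [321.5 211.8] depth->unit [ 57.1  50.6 146.9] plane->unit [ 55.2  45.  149.8]
side spoke_end 0.9 [321.6 236.3] depth->unit [ 23.  -53.4 156.4] plane->unit [ 22.5 -55.  157.3]
top spoke_end 0.68 [357.1 228.1] depth->unit [ 28.6 -53.7 159.5] plane->unit
```

View pics/v3.png

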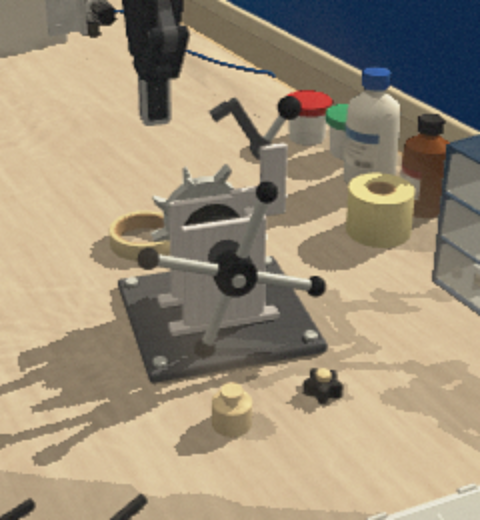

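Upper ball is at crop px (267,191), unit x ≈ 23–28, so the wheel is at about 0.55–0.62. The pawl is still up. Next I go to the +x side of the knob.

```bash
python3 -m pendant '[[0,-0.0225,0.0125,0,0],[0,-0.0225,0.0125,0,0],[0,-0.0225,0.0125,0,0],[0,-0.0225,0.0125,0,0],[0,-0.0225,0.0125,0,0],[0,-0.0225,0.0125,0,0],[0,-0.0225,0.0125,0,0],[0,-0.0225,0.0125,0,0],[0,0,0,0,0],[0,0,0,0.029,0],[0,0,0,0.03,0],[0,0,0,0,0]]'; python3 -c "
from h import *
where()"
```

```text
t: 9.88
eef_pos: [0.6556, -0.0751, 0.3428]
tool_rot: [-0.006, 0.126, 0.992, -0.001]
contact_force: [-1.7, 0.2, -0.8]
gripper_width: 0.001
grasp_force: 0.0
t 9.88 tip unit mm [110.2  44.4 169.8] toolx yaw err deg 0.05 F [-1.7  0.2 -0.8] w 0.0
```

```bash
python3 -m pendant '[[0,0,0,-0.005,0],[0,0.006,0,0,0],[0,0.006,0,0,0],[0,0.006,0,0,0],[0,0.006,0,0,0],[0,0.004,0,0,0],[0,0,0,0,0]]'; python3 -c "
from h import *
where();meas()"
```

```text
t: 10.47
eef_pos: [0.6339, -0.0699, 0.3614]
tool_rot: [0.009, 0.126, 0.992, 0.0]
contact_force: [7.9, -3.0, 13.9]
gripper_width: 0.006
grasp_force: 6.3
t 10.47 tip unit mm [ 92.9  44.9 188.4] toolx yaw err deg -0.01 F [ 7.9 -3.  13.9] w 0.01
side pawl_knob 0.89 [331.8 194.5] depth->unit [ 74.2  45.4 181.9] plane->unit [ 74.1  45.  182. ]
side spoke_end 0.93 [321.7 235.3] depth->unit [ 23.6 -52.  157.4] plane->unit [ 22.6 -55.  159.2]
```

```bash
python3 -c "
from h import *
where()
cv2.imwrite('pics/v4.png',cv2.resize(bot.read_camera('side')[0][150:270,250:390],None,fx=5,fy=5))"
```

```text
t 10.77 tip unit mm [ 93.2  44.9 188.1] toolx yaw err deg -0.01 F [ 7.4 -3.4 12.9] w 0.0
```

View pics/v4.png

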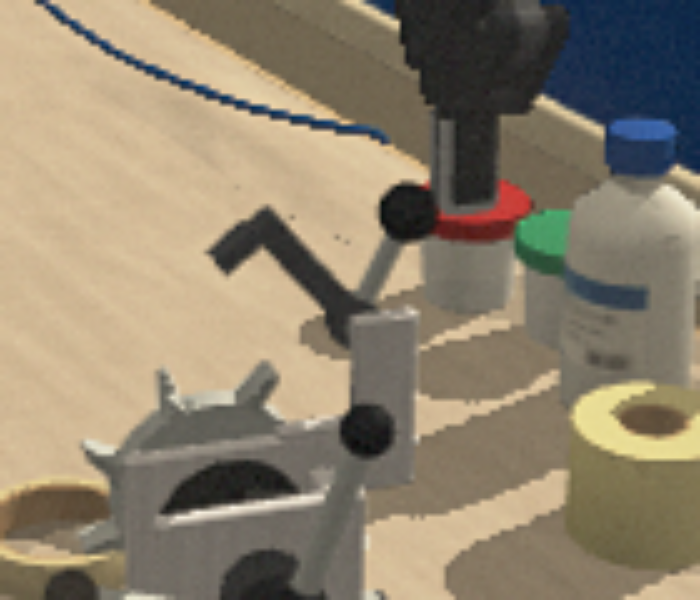

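The tip's lower edge (crop px 465,205) rides on the ball's upper right (408,210), so it presses towards the pivot. I'll back off to +x and go lower.

```bash
python3 -m pendant '[[0,-0.005,0,-0.008,0],[0,-0.015,0,0,0],[0,-0.01,0,0,0],[0,0,0,0,0],[0,0,0,0,0],[0,0,0,0,0]]'; python3 -c "
from h import *
where();meas()"
```

```text
t: 11.32
eef_pos: [0.6592, -0.076, 0.3628]
tool_rot: [-0.0, 0.126, 0.992, 0.0]
contact_force: [0.2, -0.6, 0.4]
gripper_width: -0.002
grasp_force: 0.0
t 11.32 tip unit mm [115.7  44.9 189.8] toolx yaw err deg 0.03 F [ 0.2 -0.6  0.4] w -0.0
side pawl_knob 0.71 [335.9 192.2] depth->unit [ 81.7  44.8 185.7] plane->unit [ 81.8  45.  185.6]
side spoke_end 0.77 [323.6 236.6] depth->unit [ 25.9 -54.9 156.2] plane->unit [ 25.9 -55.  156.3]
```

```bash
python3 -m pendant '[[0,0,0,0.009,0],[0,0,0,0.008,0],[0,0,0,0,0],[0,0.006,0,0,0],[0,0.006,0,0,0],[0,0.006,0,0,0],[0,0.006,0,0,0],[0,0.006,0,0,0],[0,0.005,0,0,0],[0,0.004,0,0,0],[0,0,0,0,0]]'; python3 -c "
from h import *
where();meas()"
```

```text
t: 12.53
eef_pos: [0.6213, -0.0661, 0.3456]
tool_rot: [-0.001, 0.126, 0.992, 0.0]
contact_force: [0.2, -0.6, 0.8]
gripper_width: 0.003
grasp_force: 0.0
t 12.53 tip unit mm [ 76.5  45.  172.6] toolx yaw err deg 0.05 F [ 0.2 -0.6  0.8] w 0.0
side pawl_knob 0.62 [321.6 190.6] depth->unit [ 53.9  43.  193. ] plane->unit [ 54.6  45.  192.1]
side spoke_end 0.95 [322.2 235.8] depth->unit [ 24.1 -53.2 157. ] plane->unit [ 23.5 -55.  158.1]
```

```bash
python3 -m pendant '[[0,0.003,0,-0.003,0],[0,0.003,0,-0.003,0],[0,0.003,0,-0.002,0],[0,0.003,0,0,0],[0,0.003,0,0,0],[0,0,0,0,0],[0,-0.02,0,0,0],[0,-0.02,0,-0.01,0],[0,0,0,-0.03,0],[0,0,0,-0.03,0],[0,0,0,0,0],[0,0,0,0,0]]'; python3 -c "
from h import *
where();meas()
cv2.imwrite('pics/v5.png',cv2.resize(bot.read_camera('side')[0][150:330,230:390],None,fx=3.3,fy=3.3))"
```

```text
t: 13.83
eef_pos: [0.6469, -0.073, 0.4256]
tool_rot: [0.002, 0.126, 0.992, 0.0]
contact_force: [0.3, 0.5, -0.6]
gripper_width: 0.001
grasp_force: 0.0
t 13.83 tip unit mm [103.9  44.9 252.6] toolx yaw err deg 0.02 F [ 0.3  0.5 -0.6] w 0.0
side pawl_knob 0.79 [310.7 193.2] depth->unit [ 34.6  45.9 189.1] plane->unit [ 34.3  45.  189.6]
side spoke_end 0.6 [321.3 236.6] depth->unit [ 23.  -52.  155.1] plane->unit [ 22.  -55.  156.9]
```

View pics/v5.png

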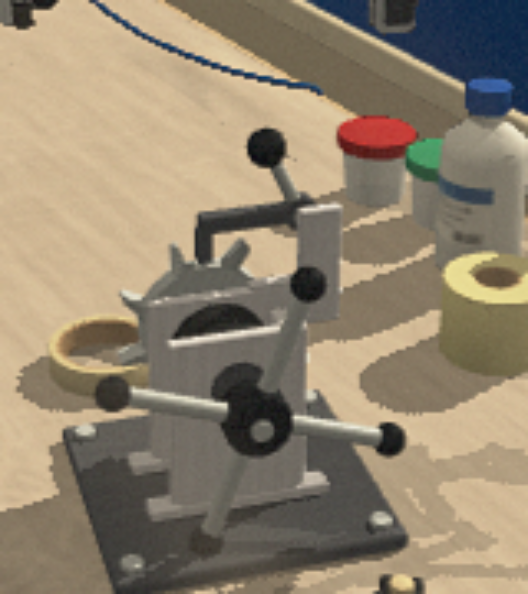

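The knob is back at crop px (267,147), unit x ≈ 34.5 and z ≈ 189. The pawl arm is level and its nose stands in the gap at (205,245). The wheel is at about 0.55, and the robot is clear, so I'm handing in.

```bash
python3 -c "
from station import bot
print(bot.hand_in())"
```

```text
the job is handed in; nothing more can be done
None
```

The wheel is turned back one notch (about 0.55 rad), the pawl is fully down in the next gap, the loose things were left alone, and the job was handed in at about 14 s; one knob push pressed the wrong way at about 16 N before I backed off and redid it.

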